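# Park the spare ink roller at the top of its sloped gutter

### The arm

A 6-joint arm with a two-finger parallel gripper is mounted at the origin on a cart in front of the work surface, level with it; the furniture and walls round the work are solid. World frame = base frame: x ahead of the robot, y to its left, z up, the work surface at z = 0. Lengths are in mm, angles in rad, forces in N, time in s.
With the tool pointing down it reaches from about 400 to 925 mm from the base axis. Payload 12.5 kg.
Tool frame: the origin (TCP) lies on the centre line of the jaws, within the pads' length; the fingertips stand 19 mm ahead of it and the grasp point (between the pads) is the TCP; z points along the fingers, y is the line along which they close (so a half turn about z gives the same grasp; the last joint's range is limited). The gripper opens to 95 mm and grips with 3 to 60 N. Pads are 20 mm wide; open, the fingers measure 119 mm over their backs; the gripper's body (75 mm by 180 mm) begins 59 mm behind the grasp point.
Start: joints at [1.229, 0.491, 1.559, -0, 1.092, -0.106], TCP at [145.994, 607.726, 233.661] pointing down, gripper open.
Joint ranges: [-3.1, 3.1], [-0.84, 2.19], [0.05, 2.79], [-1.13, 4.28], [0.06, 2.93], [-2.69, 2.69]. Speed limits (rad/s): [2.22, 2.22, 2.79, 3.14, 3.14, 3.14].

### API

Orientations are given as [roll, pitch, yaw] about the fixed x, y, z axes, in that order (R = Rz(yaw) Ry(pitch) Rx(roll)).
In Python, from cell import state, read_camera, job_done gives the robot as it stands.
- The arm moves only by the tool arm_command, never from a script. Its argument "deltas" is a list of rows, each an object of numbers: "dx", "dy", "dz": the shift along the world's x, y, z in m; "yaw": the turn about the world's z in degrees. In form: [{"dx": .., "dy": .., "dz": .., "yaw": ..}, ...]. A call has 1 to 20 rows; each row shifts and turns the commanded pose from where the row before left it; what a row does not reach is not made up. A row lasts 1/10 s, in which the tool goes at most 50 mm and 8.59 degrees, less where a joint would pass 70% of its speed; a pose out of reach is approached as far as the arm can. A call with a gripper value outside its range is refused whole. "gripper" is the finger opening in m, from 0 to 0.0951, set as the call begins (left out, the last holds). The fingers move at their own pace and stop on an object; the grip force is fixed at half the most. Time passes only in rows, so rows that do not move let the fingers close. It gives the time, the measured TCP pose, the force, the opening and the grip force at its end, in the units of the state.
- state(): the state, without advancing time (a new reading comes with each control period).
- read_camera(name): name is "scene" or "top"; returns a dict with "color" (400x640x3 uint8, red, green, blue), "range_z" (400x640 float32, mm along the optical axis (not along the pixel's ray), 0 where there is no reading), "fx", "fy", "cx", "cy" (pixels), "extrinsics" (4x4, takes a point from camera to world coordinates). Camera axes: x right, y up, looking along -z (the intrinsics and any distortion apply to the point x, -y, -z); pixel columns grow to the right and rows downward; lengths in mm; the calibration is good to about 2 mm. A picture is of the moment at which its call begins.
- job_done(): hands the job in; it is judged then, once.
The state is a dict: "t": time; "joints": joint angles; "qvel": joint speeds; "tau": joint torques, N m; "eef_pos": TCP position; "tcp_rot": TCP orientation; "ft_force": force on the tool from outside, world axes, zero at the start; "moment": the same for the moment, N m; "opening": opening from 0.0 (shut) to 1.0 (fully open); "grip_force": force on a finger pad.
Only numpy, scipy, OpenCV 4.12 (cv2) and the standard library are available. Lean on these libraries where they do the work, as an engineer would, in place of code of your own. Each camera call takes 0.05 s, during which the arm holds its last target. There are 200 camera calls.

### The job

Push the loose ink roller that lies at the foot of the sloped metal gutter up the slope and over the edge into the cradle against the end stop, so that it does not roll back; then push the keeper bar round until it lies straight across the gutter behind the roller. Only push, with the fingers: do not squeeze or lift the roller, and leave the other things on the worktop where they are.

Things in the scene. Friction and masses are not known exactly. Their poses are not given: they have to be found in the camera images.
- rack: Fixed aluminium bench rack, 310 x 132 mm, 76 mm high: one gutter climbing along its +x at 8 degrees (12 mm side walls, 74 mm between them). Origin on the worktop under its middle; x uphill, y left when looking uphill, z up. Gutter floor: z = 16 mm at x = -142 mm, rising evenly to 51 mm at x = 105 mm, then an edge and the cradle. A roller let go on the slope rolls back down.
- foot (a point): Top middle of the low lip that closes the gutter's foot: rack x = -145.5 mm, y = 0, z = 23 mm; the lip is 7 mm thick. Above the lip the foot end is open.
- gutter (a point): Middle of the edge at the top of the sloped floor: rack x = 105 mm, y = 0, z = 51 mm. Axes: x uphill along the slope, y across, z square off the sloped floor. Behind the edge is the cradle: a dip about 9 mm deep, tilted 4 degrees down to the end stop; a roller pushed over the edge drops in and stays against the stop.
- stop (a point): Top middle of the end stop, an upright plate across the head of the gutter: its face towards the roller is at rack x = 145 mm, its top at z = 76 mm.
- roller: Spare ink roller: cylinder of hard, smooth black plastic (friction about 0.3), diameter 40 mm, 60 mm long (66 over its spindle ends), 0.17 to 0.35 kg, lying across the gutter. Starts at the foot against the lip, centre about rack x = -129, z = 38 mm. Origin: its centre; y along its axis. Parked against the stop its centre is at rack x = 125, z = 61 mm.
- keeper (a joint): Turn of the keeper bar about its upright pivot, rad, growing counter-clockwise from above. 0: bar lies along the gutter outside the left wall, free end downhill (rack -x); negative: swung outward; 1.57 (its limit): straight across the gutter behind the parked roller. Light friction (about 0.4 N at the peg); stays where left. Starts at -0.6 to 0.
- keeper_peg (a point): Middle of the upright steel peg near the keeper's free end: 10 mm diameter, z = 74.5 to 96.5 mm, 75 mm from the pivot. The pivot is at rack x = 97 mm, y = 54 mm. The bar under the peg is flat steel, 85 mm long from the pivot, 12 mm wide, z = 64.5 to 74.5 mm; it passes 3 mm above the walls.
- ink_tin: Bystander: round ink tin with a lid, 61 mm diameter, 88 mm tall, standing beyond the rack. Origin at the centre of its underside.
- lino: Bystander: flat lino printing block on wood, 68 x 120 x 22 mm, lying to the left of the work. Origin under its middle.
- tape: Bystander: roll of cream masking tape, 89 mm diameter, 24 mm high, lying flat to the left of the work. Origin at the centre of its underside.

How it is judged (in metres and radians):
On the way, in this order (a step that is already met when the one before it is completed fails the run):
1. the roller lies in the cradle against the end stop, the keeper not yet across (x of roller in the frame of rack between 0.118 and 0.132 m and z of roller in the frame of rack between 0.056 and 0.066 m and y of roller in the frame of rack between -0.012 and 0.012 m and value of joint keeper below 1.2 rad), for 0.2 s.
2. the keeper lies across the gutter behind the roller (x of roller in the frame of rack between 0.118 and 0.132 m and z of roller in the frame of rack between 0.056 and 0.066 m and y of roller in the frame of rack between -0.012 and 0.012 m and value of joint keeper above 1.4 rad), for 0.2 s.
At the end, for the whole second after the job is handed in: The roller rests in the cradle (centre within 7 mm of the parked place along the rack, 5 mm in height, 12 mm sideways), and the keeper is turned to more than 1.40 rad (straight across is 1.57) (all of step 2 and linear speed of roller below 0.02 m/s); the robot touches nothing.
It fails at once if the roller is lifted more than 14 mm off the sloped floor, or leaves the gutter (z of roller in the frame of gutter above 0.034 m or z of roller in the frame of gutter below -0.005 m or y of roller in the frame of rack above 0.03 m or y of roller in the frame of rack below -0.03 m).
It fails at once if the roller is squeezed or pressed with more than 25 N (contact force between the fingers and roller above 25 N).
It fails at once if a bystander is moved more than 20 mm (distance of any of ink_tin, lino, tape from where it was at the start of the episode above 0.02 m).
It also fails if it takes over 54 s, if anything falls off the work surface, if the arm or the gripper's body presses on something with over 40 N, if the wrist force passes 120 N, or if a joint passes its speed limit or range.

## Working session

There is one attempt and no reset: what is moved stays moved. The work goes in short steps, Python scripts to look and compute and a tool call to move; the robot and the scene stay as the last step left them, time stands still between calls to the robot, and variables do not carry over. Pictures are saved under pics/ and viewed, at most 10 in all, crops included, and the job is handed in when it is done.

Besides the shell and the picture viewer there is one more tool, called after ">>>" by a JSON object that holds its "fn" and its "kwargs", one argument or row to a line. arm_command: Moves the arm, as the interface text tells. Its arguments: {"type":"object","properties":{"deltas":{"type":"array"},"gripper":{"type":"number"}},"required":["deltas"]}

```bash
mkdir -p pics; cat > h.py <<'E'
import numpy as np, cv2
from cell import state, read_camera, job_done
def cloud(c):
    h,w=c["range_z"].shape; v,u=np.mgrid[:h,:w]; d=c["range_z"].astype(float)
    P=np.stack([(u-c["cx"])*d/c["fx"],-(v-c["cy"])*d/c["fy"],-d,np.ones_like(d)],-1)
    W=(P@np.array(c["extrinsics"]).T)[...,:3]; W[d==0]=np.nan
    return W
def snap(n,f):
    c=read_camera(n); cv2.imwrite("pics/"+f,c["color"][...,::-1]); return c
E
python3 - <<'E'
from h import *
s=state(); print(s)
for n in("top","scene"):
    c=snap(n,n+"1.png"); np.save(n+".npy",cloud(c)); print(c["extrinsics"],[k for k in c])
E
```

```text
{'t': 0.0, 'joints': array([ 1.22941328e+00,  4.91550577e-01,  1.55949060e+00, -1.93706921e-06,
        1.09172007e+00, -1.05585204e-01]), 'qvel': array([ 0.00057156,  0.00035674, -0.00122289, -0.00096335, -0.00074571,
        0.00063363]), 'tau': array([ 5.43871956e-04, -6.12640285e+01, -2.58179462e+01,  6.93102856e-02,
        4.82839916e-02, -1.59831447e-04]), 'eef_pos': array([145.89759282, 607.4774799 , 233.05315387]), 'tcp_rot': array([-3.14043038e+00, -1.21449160e-04,  2.90579563e+00]), 'ft_force': array([ 0.08091091,  0.37561238, -0.70130236]), 'moment': array([-0.00784199, -0.02575194,  0.01518557]), 'grip_force': 0.0, 'opening': 0.9989133930660515}
[[-5.09231836e-02  9.75278160e-01 -2.15033345e-01  2.98794461e+02]
 [-9.98695770e-01 -4.89336985e-02  1.45689058e-02 -9.89815682e+01]
 [ 3.68635875e-03  2.15494787e-01  9.76498033e-01  1.33526087e+03]
 [ 0.00000000e+00  0.00000000e+00  0.00000000e+00  1.00000000e+00]] ['color', 'range_z', 'fx', 'fy', 'cx', 'cy', 'extrinsics']
[[-7.18011370e-01  5.35355136e-01 -4.44808443e-01  1.12219727e+02]
 [-6.95902916e-01 -5.39881857e-01  4.73546949e-01  3.40394142e+02]
 [ 1.33717828e-02  6.49555586e-01  7.60196511e-01  8.39127836e+02]
 [ 0.00000000e+00  0.00000000e+00  0.00000000e+00  1.00000000e+00]] ['color', 'range_z', 'fx', 'fy', 'cx', 'cy', 'extrinsics']
```

View pics/top1.png

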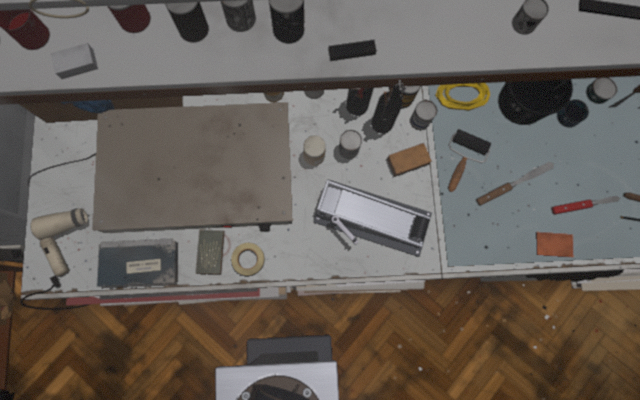

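View pics/scene1.png

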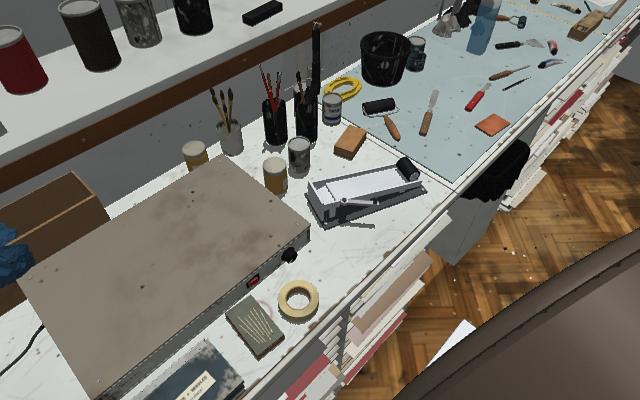

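The rack lies with its head at the left (top image about (325,205)) and its foot at the right (about (425,230)). The roller is at the foot (scene image (407,168)), and the keeper is swung outward near top image (343,230).

```bash
python3 - <<'E'
from h import *
W=np.load("top.npy"); im=cv2.imread("pics/top1.png")
c=im[165:265,300:445]; cv2.imwrite("pics/c1.png",cv2.resize(c,None,fx=5,fy=5,interpolation=cv2.INTER_CUBIC))
for n in("top","scene"):
    W=np.load(n+".npy"); m=(W[...,2]>10)&(W[...,2]<130)&(W[...,0]>400)&(W[...,0]<720)&(W[...,1]<-60)&(W[...,1]>-520)
    k,l,st,ce=cv2.connectedComponentsWithStats(m.astype(np.uint8))
    for i in range(1,k):
        if st[i,4]<60: continue
        p=W[l==i]; print(n,i,st[i],p.mean(0).round(),p.min(0).round(),p.max(0).round(),cv2.minAreaRect(p[:,:2].astype(np.float32)))
E
```

```text
top 1 [340 144  21  15 211] [ 711. -228.   60.] [ 704. -256.   10.] [ 720. -204.   93.] ((711.8953857421875, -229.9387664794922), (51.561195373535156, 15.20627212524414), 89.67002868652344)
top 2 [303 146  22  19 351] [ 703. -129.   69.] [ 689. -160.   11.] [ 720. -100.   96.] ((704.3582153320312, -129.55165100097656), (60.11608123779297, 30.893329620361328), 89.28063201904297)
top 3 [387 147  44  28 804] [ 686. -396.   31.] [ 648. -457.   11.] [ 720. -339.   40.] ((691.5768432617188, -399.6351318359375), (61.89822769165039, 111.52410888671875), 17.478071212768555)
top 5 [289 148   4  73  78] [617. -61.  86.] [520. -63.  79.] [717. -60.  95.] ((618.7335815429688, -61.388694763183594), (2.7015252113342285, 197.5141143798828), 89.95651245117188)
top 33 [446 173  10  19 112] [ 611. -511.   28.] [ 591. -520.   10.] [ 642. -500.   37.] ((616.3827514648438, -509.65045166015625), (19.978702545166016, 50.60837173461914), 89.29167175292969)
top 39 [ 316  180  114   67 3799] [ 533. -278.   42.] [ 441. -440.   10.] [ 642. -128.  103.] ((515.0191040039062, -274.098876953125), (303.2864685058594,
[... 292 characters left out ...]
 10.] [ 720. -334.   36.] ((687.73583984375, -396.0820617675781), (60.50802993774414, 114.56483459472656), 17.307294845581055)
scene 5 [294 141  16  31 353] [ 708. -218.   54.] [ 699. -253.   11.] [ 720. -198.   90.] ((709.447021484375, -225.46914672851562), (54.71442413330078, 20.086179733276367), 88.8368148803711)
scene 8 [ 307  157  115   63 3667] [ 530. -262.   42.] [ 438. -427.   10.] [ 627. -124.   97.] ((505.927001953125, -269.5657958984375), (302.7590637207031, 144.2460174560547), 68.55880737304688)
scene 9 [265 158  23  36 584] [ 700. -117.   60.] [ 685. -158.   10.] [720. -95.  91.] ((702.5208740234375, -126.35894775390625), (63.01519012451172, 34.75288009643555), 89.9866943359375)
```

View pics/c1.png

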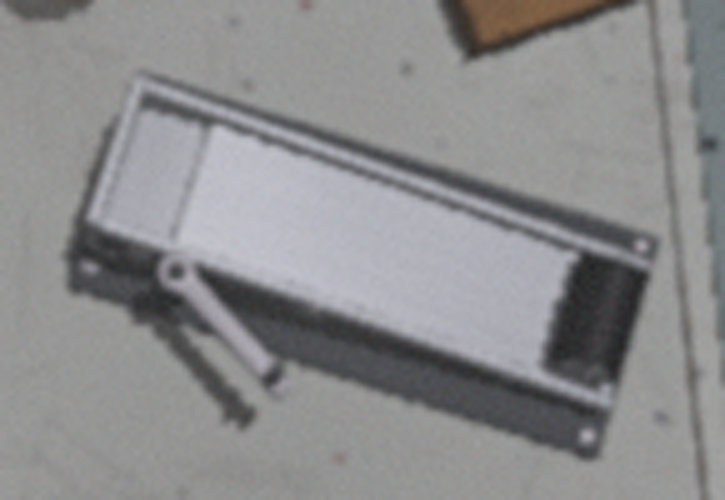

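The crop shows the base plate corners at about (68,288), (598,460) and (658,238). The keeper pivot is at (177,271) and its free end at (275,375). The edge line runs (208,125) to (180,235), and the roller is centred near (597,315). I'll fit the rack pose to these.

```bash
cat > fit.py <<'E'
from h import *
from scipy.optimize import least_squares
import json
c=read_camera("top"); E=np.array(c["extrinsics"])
pts=[((97,54,76),(177,271)),((105,-37,51),(208,124)),((-155,66,4),(598,460)),((-155,-66,4),(658,238)),((155,66,4),(68,290)),((145,-37,76),(147,93)),((145,37,76),(100,220)),((-129,0,58),(597,312))]
def proj(P):
    Q=(np.c_[P,np.ones(len(P))]@np.linalg.inv(E).T)
    return np.c_[c["cx"]+c["fx"]*Q[:,0]/-Q[:,2],c["cy"]-c["fy"]*Q[:,1]/-Q[:,2]]
def r2w(p,P):
    a=p[2]; R=np.array([[np.cos(a),-np.sin(a),0],[np.sin(a),np.cos(a),0],[0,0,1]]); return np.asarray(P,float)@R.T+[p[0],p[1],0]
A=np.array([a for a,b in pts],float); B=np.array([b for a,b in pts])/5.+[299.6,164.6]
if __name__=="__main__":
    f=lambda p:(proj(r2w(p,A))-B).ravel()
    s=least_squares(f,[533,-278,1.9],x_scale=[100,100,1],loss="soft_l1"); print(s.x,np.degrees(s.x[2])); print(f(s.x).reshape(-1,2).round(2))
    # cloud check: floor plane, walls
    W=cloud(c).reshape(-1,3); p=s.x; a=p[2]; d=W-[p[0],p[1],0]
    x=d[:,0]*np.cos(a)+d[:,1]*np.sin(a); y=-d[:,0]*np.sin(a)+d[:,1]*np.cos(a); z=d[:,2]
    m=(x>-95)&(x<90)&(abs(y)<25)&(z<70); print("floor",np.linalg.lstsq(np.c_[x[m],y[m],np.ones(m.sum())],z[m],rcond=None)[0],"exp .1417,0,36.1")
    m=(x>-170)&(x<-90)&(abs(y)<36)&(z>40); print("roller top",m.sum(),x[m].mean(),y[m].mean(),y[m].min(),y[m].max(),z[m].max())
    for n,pp in dict(pivot=(97,54,75),edge=(105,0,51),roller=(-129,0,38),foot=(-145.5,0,23),stop=(145,0,76)).items(): print(n,r2w(p,[pp])[0].round(1))
    for th in np.arange(-.7,.05,.1):
        q=r2w(p,[(97-75*np.cos(th),54-75*np.sin(th),96.5)]); print(round(th,2),q.round(0)[0],((proj(q)-[299.6,164.6])*5).round())
    m=(z>80)&(z<105)&(abs(x)<120)&(y>40)&(y<150); print("peg pts",m.sum(),x[m].round(),y[m].round(),z[m].round())
    np.save("p.npy",p)
E
python3 fit.py
```

```text
[ 531.50146401 -285.28817656    1.20517583] 69.05148839238055
[[-0.23  1.1 ]
 [ 0.28  0.07]
 [ 0.11 -0.17]
 [ 0.47 -0.47]
 [-0.77 -0.57]
 [-1.1  -0.38]
 [-0.11 -0.19]
 [ 1.9   0.96]]
floor [1.42983250e-01 2.24055137e-03 3.62639635e+01] exp .1417,0,36.1
roller top 334 -125.57595649746227 -1.8821179331055191 -33.74975877421889 29.639335398480206 64.88392185653333
pivot [ 515.8 -175.4   75. ]
edge [ 569.  -187.2   51. ]
roller [ 485.4 -405.8   38. ]
foot [ 479.5 -421.2   23. ]
stop [ 583.3 -149.9   76. ]
-0.7 [ 450. -212.   96.] [[256. 391.]]
-0.6 [ 454. -218.   96.] [[268. 383.]]
-0.5 [ 459. -224.   96.] [[278. 374.]]
-0.4 [ 464. -229.   96.] [[288. 363.]]
-0.3 [ 469. -234.   96.] [[297. 352.]]
-0.2 [ 476. -239.   96.] [[304. 340.]]
-0.1 [ 482. -242.   96.] [[311. 327.]]
-0.0 [ 489. -245.   96.] [[315. 314.]]
peg pts 18 [101. 103. 102.  36.  34.  38.  35.  33.  30.  37.  35.  32.  30.  36.
  34.  31.  35.  33.] [48. 52. 54. 85. 85. 89. 87. 87. 86. 91. 90. 89. 89. 92. 92. 91. 94. 94.] [ 83.  84.  81.  99.  99. 102.  95.  96.  97.  98.  98.  98.  97.  89.
  96.  94.  82.  86.]
```

>>> {"fn": "arm_command", "kwargs": {
  "deltas": [
    {"dx": 0.037,"dy": -0.029,"yaw": -8},
    {"dx": 0.037,"dy": -0.029,"yaw": -8},
    {"dx": 0.037,"dy": -0.029,"yaw": -8},
    {"dx": 0.037,"dy": -0.029,"yaw": -8},
    {"dx": 0.037,"dy": -0.029,"yaw": -8},
    {"dx": 0.037,"dy": -0.029,"yaw": -8},
    {"dx": 0.037,"dy": -0.029,"yaw": -8},
    {"dx": 0.037,"dy": -0.029,"yaw": -8},
    {"dx": 0.037,"dy": -0.029,"yaw": -8},
    {"dx": 0.0135,"dy": -0.0435,"yaw": -3},
    {"dx": 0.0135,"dy": -0.0435,"yaw": -3},
    {"dx": 0.0135,"dy": -0.0435,"yaw": -3},
    {"dx": 0.0135,"dy": -0.0435,"yaw": -3},
    {"dx": 0.0135,"dy": -0.0435,"yaw": -3},
    {"dx": 0.0135,"dy": -0.0435,"yaw": -3},
    {"dx": 0.0135,"dy": -0.0435,"yaw": -3},
    {"dx": 0.0135,"dy": -0.0435,"yaw": -3},
    {"dx": 0}
  ],
  "gripper": 0.025
}}

```text
$.deltas[0]: bad value
```

>>> {"fn": "arm_command", "kwargs": {
  "deltas": [
    {"dx": 0.037,"dy": -0.029,"dz": 0,"yaw": -8},
    {"dx": 0.037,"dy": -0.029,"dz": 0,"yaw": -8},
    {"dx": 0.037,"dy": -0.029,"dz": 0,"yaw": -8},
    {"dx": 0.037,"dy": -0.029,"dz": 0,"yaw": -8},
    {"dx": 0.037,"dy": -0.029,"dz": 0,"yaw": -8},
    {"dx": 0.037,"dy": -0.029,"dz": 0,"yaw": -8},
    {"dx": 0.037,"dy": -0.029,"dz": 0,"yaw": -8},
    {"dx": 0.037,"dy": -0.029,"dz": 0,"yaw": -8},
    {"dx": 0.037,"dy": -0.029,"dz": 0,"yaw": -8},
    {"dx": 0.0135,"dy": -0.0435,"dz": 0,"yaw": -3},
    {"dx": 0.0135,"dy": -0.0435,"dz": 0,"yaw": -3},
    {"dx": 0.0135,"dy": -0.0435,"dz": 0,"yaw": -3},
    {"dx": 0.0135,"dy": -0.0435,"dz": 0,"yaw": -3},
    {"dx": 0.0135,"dy": -0.0435,"dz": 0,"yaw": -3},
    {"dx": 0.0135,"dy": -0.0435,"dz": 0,"yaw": -3},
    {"dx": 0.0135,"dy": -0.0435,"dz": 0,"yaw": -3},
    {"dx": 0.0135,"dy": -0.0435,"dz": 0,"yaw": -3},
    {"dx": 0,"dy": 0,"dz": 0,"yaw": 0}
  ],
  "gripper": 0.025
}}

```text
t: 1.95
eef_pos: [588.1, -5.8, 233.2]
tcp_rot: [3.141, 0.001, 1.224]
ft_force: [-0.3, 0.4, -0.5]
opening: 0.265
grip_force: 0.0
```

>>> {"fn": "arm_command", "kwargs": {
  "deltas": [
    {"dx": -0.012,"dy": -0.0455,"dz": 0,"yaw": 0},
    {"dx": -0.012,"dy": -0.0455,"dz": 0,"yaw": 0},
    {"dx": -0.012,"dy": -0.0455,"dz": 0,"yaw": 0},
    {"dx": -0.012,"dy": -0.0455,"dz": 0,"yaw": 0},
    {"dx": -0.012,"dy": -0.0455,"dz": 0,"yaw": 0},
    {"dx": -0.012,"dy": -0.0455,"dz": 0,"yaw": 0},
    {"dx": -0.012,"dy": -0.0455,"dz": 0,"yaw": 0},
    {"dx": -0.012,"dy": -0.0455,"dz": 0,"yaw": 0},
    {"dx": -0.012,"dy": -0.0455,"dz": 0,"yaw": 0},
    {"dx": -0.012,"dy": -0.0455,"dz": 0,"yaw": 0},
    {"dx": 0,"dy": 0,"dz": -0.04,"yaw": 0},
    {"dx": 0,"dy": 0,"dz": -0.04,"yaw": 0},
    {"dx": 0,"dy": 0,"dz": -0.04,"yaw": 0},
    {"dx": 0,"dy": 0,"dz": -0.03,"yaw": 0},
    {"dx": 0,"dy": 0,"dz": -0.03,"yaw": 0},
    {"dx": 0,"dy": 0,"dz": 0,"yaw": 0}
  ]
}}

```text
t: 3.55
eef_pos: [466.0, -454.3, 49.8]
tcp_rot: [-3.136, -0.004, 1.231]
ft_force: [0.2, 0.3, 0.0]
opening: 0.266
grip_force: 0.0
```

```bash
python3 - <<'E'
from h import *
c=snap("scene","s2.png"); im=cv2.imread("pics/s2.png")[120:240,290:470]; cv2.imwrite("pics/c2.png",cv2.resize(im,None,fx=4,fy=4,interpolation=cv2.INTER_CUBIC))
print(state()["eef_pos"],state()["tcp_rot"])
E
```

```text
[ 466.75919989 -455.21978025   52.30019436] [-3.13861425e+00 -1.88777676e-03  1.23085859e+00]
```

View pics/c2.png

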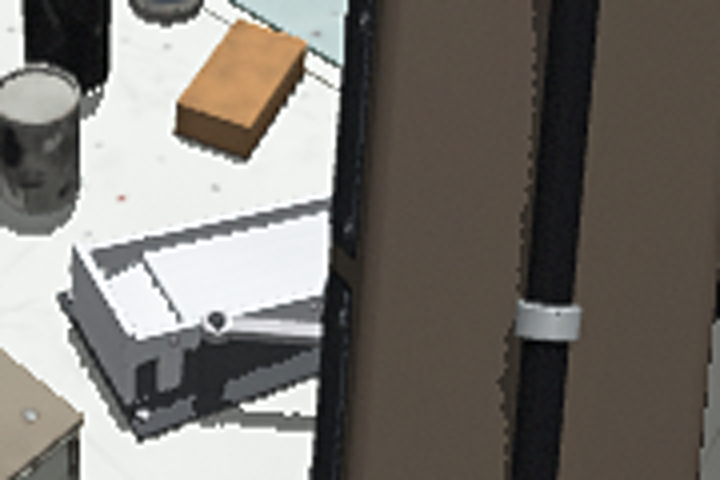

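The arm hides the foot, so I'll make first contact slowly and watch the force.

>>> {"fn": "arm_command", "kwargs": {
  "deltas": [
    {"dx": 0.002,"dy": -0.0007,"dz": -0.005,"yaw": -0.5},
    {"dx": 0.0025,"dy": 0.0066,"dz": 0,"yaw": 0},
    {"dx": 0.0025,"dy": 0.0066,"dz": 0,"yaw": 0},
    {"dx": 0.0007,"dy": 0.0019,"dz": 0,"yaw": 0},
    {"dx": 0.0007,"dy": 0.0019,"dz": 0,"yaw": 0},
    {"dx": 0.0007,"dy": 0.0019,"dz": 0,"yaw": 0},
    {"dx": 0.0007,"dy": 0.0019,"dz": 0,"yaw": 0},
    {"dx": 0.0007,"dy": 0.0019,"dz": 0.0003,"yaw": 0},
    {"dx": 0.0007,"dy": 0.0019,"dz": 0.0003,"yaw": 0},
    {"dx": 0.0007,"dy": 0.0019,"dz": 0.0003,"yaw": 0},
    {"dx": 0.0007,"dy": 0.0019,"dz": 0.0003,"yaw": 0},
    {"dx": 0.0007,"dy": 0.0019,"dz": 0.0003,"yaw": 0},
    {"dx": 0.0007,"dy": 0.0019,"dz": 0.0003,"yaw": 0}
  ]
}}

```text
t: 4.9
eef_pos: [481.1, -424.6, 50.5]
tcp_rot: [3.141, 0.0, 1.222]
ft_force: [-0.4, -0.4, 0.1]
opening: 0.262
grip_force: 0.4
```

```bash
cat > rp.py <<'E'
from h import *
p=np.load("p.npy"); a=np.radians(69.5)
def w2r(W):
    d=np.asarray(W)-[p[0],p[1],0]; return np.stack([d[...,0]*np.cos(a)+d[...,1]*np.sin(a),-d[...,0]*np.sin(a)+d[...,1]*np.cos(a),d[...,2]],-1)
s=state(); print("rack tcp",w2r(s["eef_pos"]).round(1),s["eef_pos"].round(1),np.degrees(s["tcp_rot"]).round(1),s["ft_force"].round(2),s["t"])
E
cat > dark.py <<'E'
from rp import *
# dark (roller) pixels inside the gutter
for n in ("top","scene"):
    c=read_camera(n); R=w2r(cloud(c)); g=c["color"].max(-1)
    m=(g<75)&(abs(R[...,0])<170)&(abs(R[...,1])<33)&(R[...,2]-36-.1417*R[...,0]>18)&(R[...,2]-36-.1417*R[...,0]<50)&(R[...,2]<90)
    q=R[m]; print(n,m.sum(), np.percentile(q,[3,50,97],axis=0).round(1).tolist() if len(q) else "")
E
python3 dark.py
```

```text
rack tcp [-148.2   -1.6   50.5] [ 481.1 -424.6   50.5] [180.   0.  70.] [-0.41 -0.44  0.1 ] 4.9
top 1 [[-98.7, -28.5, 47.3], [-98.7, -28.5, 47.3], [-98.7, -28.5, 47.3]]
scene 0
```

>>> {"fn": "arm_command", "kwargs": {
  "deltas": [
    {"dx": 0.001,"dy": 0.0028,"dz": 0.0004,"yaw": 0},
    {"dx": 0.001,"dy": 0.0028,"dz": 0.0004,"yaw": 0},
    {"dx": 0.001,"dy": 0.0028,"dz": 0.0004,"yaw": 0},
    {"dx": 0.0014,"dy": 0.0037,"dz": 0.0006,"yaw": 0},
    {"dx": 0.0014,"dy": 0.0037,"dz": 0.0006,"yaw": 0},
    {"dx": 0.0014,"dy": 0.0037,"dz": 0.0006,"yaw": 0},
    {"dx": 0.0014,"dy": 0.0037,"dz": 0.0006,"yaw": 0},
    {"dx": 0.0014,"dy": 0.0037,"dz": 0.0006,"yaw": 0},
    {"dx": 0.0014,"dy": 0.0037,"dz": 0.0006,"yaw": 0},
    {"dx": 0.0014,"dy": 0.0037,"dz": 0.0006,"yaw": 0},
    {"dx": 0.0014,"dy": 0.0037,"dz": 0.0006,"yaw": 0},
    {"dx": 0.0014,"dy": 0.0037,"dz": 0.0006,"yaw": 0},
    {"dx": 0.0014,"dy": 0.0037,"dz": 0.0006,"yaw": 0},
    {"dx": 0.0014,"dy": 0.0037,"dz": 0.0006,"yaw": 0},
    {"dx": 0.0014,"dy": 0.0037,"dz": 0.0006,"yaw": 0},
    {"dx": 0.0014,"dy": 0.0037,"dz": 0.0006,"yaw": 0}
  ]
}}

```text
t: 6.6
eef_pos: [502.3, -368.0, 59.5]
tcp_rot: [3.141, 0.0, 1.222]
ft_force: [-0.3, -0.6, 0.3]
opening: 0.261
grip_force: 0.4
```

```bash
python3 dark.py; python3 -c "
from h import *
a=snap('top','t3.png')['color'][165:265,300:445]; b=snap('scene','s3.png')['color'][120:240,290:470]
f=lambda i,w,h:cv2.resize(i[...,::-1],(w,h),interpolation=cv2.INTER_CUBIC)
cv2.imwrite('pics/c3.png',np.hstack([f(a,400,280),f(b,400,280)]))"
```

```text
rack tcp [-87.7  -1.6  59.5] [ 502.3 -368.    59.5] [180.   0.  70.] [-0.33 -0.6   0.26] 6.6
top 0 
scene 0
```

View pics/c3.png

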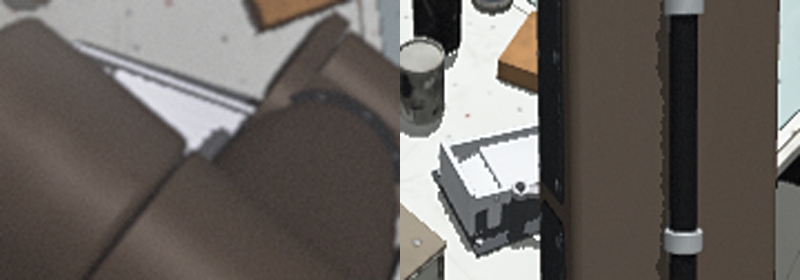

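The roller's dark end shows ahead of the gripper at left panel (210,140), and the force is steady at 0.6 N, so the push is working. Continuing.

>>> {"fn": "arm_command", "kwargs": {
  "deltas": [
    {"dx": 0.0017,"dy": 0.0047,"dz": 0.0007,"yaw": 0},
    {"dx": 0.0017,"dy": 0.0047,"dz": 0.0007,"yaw": 0},
    {"dx": 0.0018,"dy": 0.0047,"dz": 0.0007,"yaw": 0},
    {"dx": 0.0017,"dy": 0.0047,"dz": 0.0007,"yaw": 0},
    {"dx": 0.0018,"dy": 0.0047,"dz": 0.0007,"yaw": 0},
    {"dx": 0.0017,"dy": 0.0047,"dz": 0.0007,"yaw": 0},
    {"dx": 0.0018,"dy": 0.0047,"dz": 0.0007,"yaw": 0},
    {"dx": 0.0017,"dy": 0.0047,"dz": 0.0007,"yaw": 0},
    {"dx": 0.0018,"dy": 0.0047,"dz": 0.0007,"yaw": 0},
    {"dx": 0.0017,"dy": 0.0047,"dz": 0.0007,"yaw": 0},
    {"dx": 0.0018,"dy": 0.0047,"dz": 0.0007,"yaw": 0},
    {"dx": 0.0017,"dy": 0.0047,"dz": 0.0007,"yaw": 0},
    {"dx": 0.0018,"dy": 0.0047,"dz": 0.0007,"yaw": 0},
    {"dx": 0.0017,"dy": 0.0047,"dz": 0.0007,"yaw": 0},
    {"dx": 0.0018,"dy": 0.0047,"dz": 0.0007,"yaw": 0},
    {"dx": 0.0017,"dy": 0.0047,"dz": 0.0007,"yaw": 0},
    {"dx": 0.0018,"dy": 0.0047,"dz": 0.0007,"yaw": 0},
    {"dx": 0.0017,"dy": 0.0047,"dz": 0.0007,"yaw": 0},
    {"dx": 0.0018,"dy": 0.0047,"dz": 0.0007,"yaw": 0},
    {"dx": 0.0017,"dy": 0.0047,"dz": 0.0007,"yaw": 0}
  ]
}}

```text
t: 8.8
eef_pos: [537.2, -273.9, 73.5]
tcp_rot: [3.142, 0.0, 1.222]
ft_force: [-0.9, -1.6, 0.4]
opening: 0.267
grip_force: 0.4
```

```bash
python3 dark.py
```

```text
rack tcp [12.7 -1.4 73.5] [ 537.2 -273.9   73.5] [180.   0.  70.] [-0.91 -1.56  0.38] 8.8
top 0 
scene 0
```

>>> {"fn": "arm_command", "kwargs": {
  "deltas": [
    {"dx": 0.0017,"dy": 0.0047,"dz": 0.0007,"yaw": 0},
    {"dx": 0.0017,"dy": 0.0047,"dz": 0.0007,"yaw": 0},
    {"dx": 0.0018,"dy": 0.0047,"dz": 0.0007,"yaw": 0},
    {"dx": 0.0017,"dy": 0.0047,"dz": 0.0007,"yaw": 0},
    {"dx": 0.0018,"dy": 0.0047,"dz": 0,"yaw": 0},
    {"dx": 0.0017,"dy": 0.0047,"dz": 0,"yaw": 0},
    {"dx": 0.0014,"dy": 0.0037,"dz": 0,"yaw": 0},
    {"dx": 0.0011,"dy": 0.0028,"dz": 0,"yaw": 0},
    {"dx": 0.001,"dy": 0.0028,"dz": 0,"yaw": 0},
    {"dx": 0.0011,"dy": 0.0028,"dz": 0,"yaw": 0},
    {"dx": 0.001,"dy": 0.0028,"dz": 0,"yaw": 0},
    {"dx": 0.0011,"dy": 0.0028,"dz": 0,"yaw": 0},
    {"dx": 0.001,"dy": 0.0028,"dz": 0,"yaw": 0},
    {"dx": 0.0011,"dy": 0.0028,"dz": 0,"yaw": 0},
    {"dx": 0.001,"dy": 0.0028,"dz": 0,"yaw": 0},
    {"dx": 0.0011,"dy": 0.0028,"dz": 0,"yaw": 0},
    {"dx": 0.001,"dy": 0.0028,"dz": 0,"yaw": 0},
    {"dx": 0.0011,"dy": 0.0028,"dz": 0,"yaw": 0}
  ]
}}

```text
t: 10.7
eef_pos: [560.6, -211.3, 76.2]
tcp_rot: [3.142, -0.0, 1.222]
ft_force: [0.1, 0.4, -0.1]
opening: 0.264
grip_force: 0.0
```

```bash
python3 dark.py;  python3 -c "
from h import *
a=snap('top','t4.png')['color'][165:265,300:445]; b=snap('scene','s4.png')['color'][120:240,290:470]
f=lambda i,w,h:cv2.resize(i[...,::-1],(w,h),interpolation=cv2.INTER_CUBIC)
cv2.imwrite('pics/c4.png',np.hstack([f(a,400,280),f(b,400,280)]))"
```

```text
rack tcp [79.5 -1.3 76.2] [ 560.6 -211.3   76.2] [180.  -0.  70.] [ 0.12  0.44 -0.06] 10.7
top 0 
scene 0
```

View pics/c4.png

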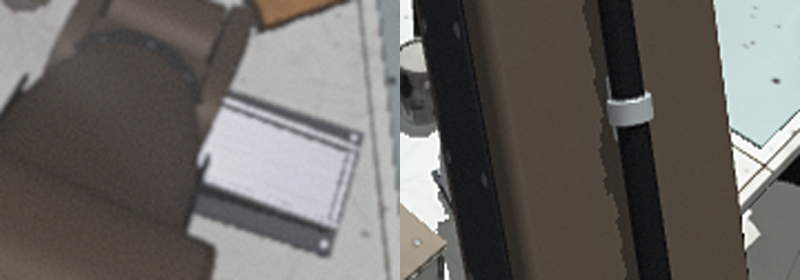

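The rack's slope is now empty in the left panel and the force has dropped to zero, so the roller seems to be over the edge. I'll nudge it a little further, back off, lift clear and look.

>>> {"fn": "arm_command", "kwargs": {
  "deltas": [
    {"dx": 0.0007,"dy": 0.0019,"dz": 0,"yaw": 0},
    {"dx": 0.0007,"dy": 0.0019,"dz": 0,"yaw": 0},
    {"dx": 0.0007,"dy": 0.0019,"dz": 0,"yaw": 0},
    {"dx": 0.0004,"dy": 0.0009,"dz": 0,"yaw": 0},
    {"dx": 0,"dy": 0,"dz": 0,"yaw": 0},
    {"dx": -0.003,"dy": -0.009,"dz": 0,"yaw": 0},
    {"dx": -0.005,"dy": -0.014,"dz": 0.005,"yaw": 0},
    {"dx": -0.005,"dy": -0.014,"dz": 0.02,"yaw": 0},
    {"dx": 0,"dy": 0,"dz": 0.04,"yaw": 0},
    {"dx": 0,"dy": 0,"dz": 0.04,"yaw": 0},
    {"dx": -0.012,"dy": 0.045,"dz": 0.01,"yaw": 0},
    {"dx": -0.012,"dy": 0.045,"dz": 0,"yaw": 0},
    {"dx": -0.012,"dy": 0.045,"dz": 0,"yaw": 0},
    {"dx": -0.012,"dy": 0.045,"dz": 0,"yaw": 0},
    {"dx": -0.012,"dy": 0.045,"dz": 0,"yaw": 0},
    {"dx": -0.012,"dy": 0.045,"dz": 0,"yaw": 0},
    {"dx": -0.012,"dy": 0.045,"dz": 0,"yaw": 0},
    {"dx": -0.012,"dy": 0.045,"dz": 0,"yaw": 0},
    {"dx": -0.012,"dy": 0.045,"dz": 0,"yaw": 0}
  ],
  "gripper": 0.0
}}

```text
t: 12.8
eef_pos: [441.7, 163.7, 191.8]
tcp_rot: [3.141, -0.0, 1.221]
ft_force: [0.7, -0.1, -0.7]
opening: 0.004
grip_force: 0.0
```

```bash
python3 dark.py;  python3 -c "
from rp import *
c=snap('top','t5.png');a=c['color'][165:265,300:445]; b=snap('scene','s5.png')['color'][120:240,290:470]
f=lambda i,w,h:cv2.resize(i[...,::-1],(w,h),interpolation=cv2.INTER_CUBIC)
cv2.imwrite('pics/c5.png',np.hstack([f(a,400,280),f(b,400,280)]))
R=w2r(cloud(c)); m=(R[...,2]>85)&(R[...,2]<105)&(R[...,0]>0)&(R[...,0]<60)&(R[...,1]>50)&(R[...,1]<120); print('peg',m.sum(),np.median(R[m],axis=0))"
```

```text
rack tcp [389.1 241.4 191.8] [441.7 163.7 191.8] [180.   -0.   69.9] [ 0.71 -0.05 -0.73] 12.8
top 122 [[108.8, -20.7, 71.3], [121.3, 13.7, 77.5], [140.6, 28.3, 83.4]]
scene 0 
rack tcp [391.  243.  191.8] [440.9 166.  191.8] [180.   -0.   70.2] [ 0.02 -0.64 -0.85] 12.9
peg 13 [34.49209785 88.26838624 95.7244624 ]
```

View pics/c5.png

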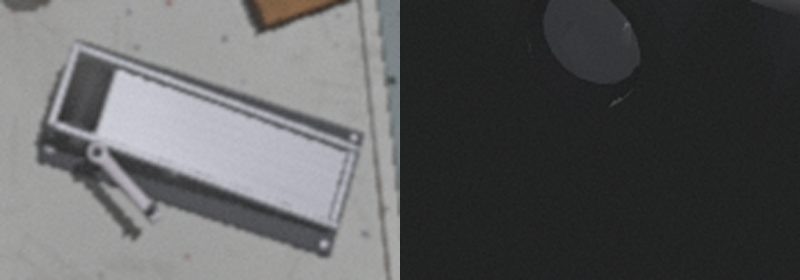

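The roller now lies in the cradle against the stop (left panel (90,92)). The peg measures at about rack (34,88), top z about 96, so the keeper is at about -0.5 rad. Next I move outside the peg and descend.

>>> {"fn": "arm_command", "kwargs": {
  "deltas": [
    {"dx": -0.002,"dy": -0.0415,"dz": 0,"yaw": 0},
    {"dx": -0.002,"dy": -0.0415,"dz": 0,"yaw": 0},
    {"dx": -0.002,"dy": -0.0415,"dz": 0,"yaw": 0},
    {"dx": -0.002,"dy": -0.0415,"dz": 0,"yaw": 0},
    {"dx": -0.002,"dy": -0.0415,"dz": 0,"yaw": 0},
    {"dx": -0.002,"dy": -0.0415,"dz": 0,"yaw": 0},
    {"dx": -0.002,"dy": -0.0415,"dz": 0,"yaw": 0},
    {"dx": -0.002,"dy": -0.0415,"dz": 0,"yaw": 0},
    {"dx": -0.002,"dy": -0.0415,"dz": 0,"yaw": 0},
    {"dx": 0,"dy": 0,"dz": -0.03,"yaw": 0},
    {"dx": 0,"dy": 0,"dz": -0.03,"yaw": 0},
    {"dx": 0,"dy": 0,"dz": -0.02,"yaw": 0},
    {"dx": 0,"dy": 0,"dz": -0.013,"yaw": 0},
    {"dx": 0,"dy": 0,"dz": 0,"yaw": 0},
    {"dx": 0,"dy": 0,"dz": 0,"yaw": 0}
  ]
}}

```text
t: 14.5
eef_pos: [423.6, -211.8, 98.6]
tcp_rot: [3.142, 0.0, 1.22]
ft_force: [-0.4, 0.8, 0.2]
opening: 0.003
grip_force: 0.0
```

```bash
python3 rp.py
```

```text
rack tcp [ 31.1 126.8  98.6] [ 423.6 -211.8   98.6] [180.    0.   69.9] [-0.42  0.84  0.21] 14.5
```

>>> {"fn": "arm_command", "kwargs": {
  "deltas": [
    {"dx": 0.007,"dy": -0.0026,"dz": 0,"yaw": 0},
    {"dx": 0.007,"dy": -0.0026,"dz": 0,"yaw": 0},
    {"dx": 0.006,"dy": -0.005,"dz": 0,"yaw": 0},
    {"dx": 0.006,"dy": -0.005,"dz": 0,"yaw": 0},
    {"dx": 0.006,"dy": -0.005,"dz": 0,"yaw": 0},
    {"dx": 0.0055,"dy": -0.0029,"dz": 0,"yaw": 0},
    {"dx": 0.0055,"dy": -0.0029,"dz": 0,"yaw": 0},
    {"dx": 0.0055,"dy": -0.0029,"dz": 0,"yaw": 0},
    {"dx": 0.0061,"dy": -0.0014,"dz": 0,"yaw": 0},
    {"dx": 0.0061,"dy": -0.0014,"dz": 0,"yaw": 0},
    {"dx": 0.0061,"dy": -0.0014,"dz": 0,"yaw": 0},
    {"dx": 0.0062,"dy": 0.0001,"dz": 0,"yaw": 0},
    {"dx": 0.0062,"dy": 0.0001,"dz": 0,"yaw": 0},
    {"dx": 0.0062,"dy": 0.0001,"dz": 0,"yaw": 0},
    {"dx": 0.0059,"dy": 0.0016,"dz": 0,"yaw": 0},
    {"dx": 0.0059,"dy": 0.0016,"dz": 0,"yaw": 0},
    {"dx": 0.0059,"dy": 0.0016,"dz": 0,"yaw": 0},
    {"dx": 0,"dy": 0,"dz": 0,"yaw": 0}
  ]
}}

```text
t: 16.3
eef_pos: [527.8, -238.2, 98.3]
tcp_rot: [3.141, 0.0, 1.222]
ft_force: [-0.1, -0.5, 0.2]
opening: 0.004
grip_force: 0.0
```

```bash
python3 rp.py
```

```text
rack tcp [42.8 19.9 98.3] [ 527.8 -238.2   98.3] [180.   0.  70.] [-0.08 -0.48  0.21] 16.3
```

>>> {"fn": "arm_command", "kwargs": {
  "deltas": [
    {"dx": -0.0094,"dy": 0.0035,"dz": 0,"yaw": 0},
    {"dx": -0.0053,"dy": -0.014,"dz": 0,"yaw": 0},
    {"dx": -0.0053,"dy": -0.014,"dz": 0,"yaw": 0},
    {"dx": 0.0131,"dy": -0.0049,"dz": 0,"yaw": 0},
    {"dx": 0.0131,"dy": -0.0049,"dz": 0,"yaw": 0},
    {"dx": 0.002,"dy": 0.0067,"dz": 0,"yaw": 0},
    {"dx": 0.002,"dy": 0.0067,"dz": 0,"yaw": 0},
    {"dx": 0.0051,"dy": 0.0032,"dz": 0,"yaw": 0},
    {"dx": 0.0051,"dy": 0.0032,"dz": 0,"yaw": 0},
    {"dx": 0.0051,"dy": 0.0032,"dz": 0,"yaw": 0},
    {"dx": 0.0045,"dy": 0.0043,"dz": 0,"yaw": 0},
    {"dx": 0.0045,"dy": 0.0043,"dz": 0,"yaw": 0},
    {"dx": 0.0045,"dy": 0.0043,"dz": 0,"yaw": 0},
    {"dx": 0.0025,"dy": 0.004,"dz": 0,"yaw": 0},
    {"dx": 0.0025,"dy": 0.004,"dz": 0,"yaw": 0},
    {"dx": 0.0025,"dy": 0.004,"dz": 0,"yaw": 0},
    {"dx": 0.0025,"dy": 0.004,"dz": 0,"yaw": 0},
    {"dx": 0.0005,"dy": 0.0014,"dz": 0,"yaw": 0},
    {"dx": 0.0005,"dy": 0.0014,"dz": 0,"yaw": 0},
    {"dx": 0.0005,"dy": 0.0014,"dz": 0,"yaw": 0}
  ]
}}

```text
t: 18.3
eef_pos: [577.6, -216.6, 98.3]
tcp_rot: [3.141, -0.0, 1.221]
ft_force: [1.0, -0.9, 0.3]
opening: 0.004
grip_force: 0.2
```

```bash
python3 rp.py
```

```text
rack tcp [ 80.5 -19.1  98.3] [ 577.6 -216.6   98.3] [180.  -0.  70.] [ 1.05 -0.93  0.33] 18.3
```

>>> {"fn": "arm_command", "kwargs": {
  "deltas": [
    {"dx": 0.0004,"dy": 0.001,"dz": 0,"yaw": 0},
    {"dx": 0.0003,"dy": 0.0009,"dz": 0,"yaw": 0},
    {"dx": 0,"dy": 0,"dz": 0,"yaw": 0}
  ]
}}

```text
t: 18.6
eef_pos: [577.9, -216.1, 98.3]
tcp_rot: [3.141, 0.002, 1.222]
ft_force: [-3.2, -10.1, 0.3]
opening: 0.003
grip_force: 4.9
```

>>> {"fn": "arm_command", "kwargs": {
  "deltas": [
    {"dx": -0.004,"dy": -0.01,"dz": 0,"yaw": 0},
    {"dx": -0.005,"dy": -0.014,"dz": 0,"yaw": 0},
    {"dx": 0,"dy": 0,"dz": 0.03,"yaw": 0},
    {"dx": 0,"dy": 0,"dz": 0.04,"yaw": 0},
    {"dx": 0,"dy": 0,"dz": 0.03,"yaw": 0},
    {"dx": -0.013,"dy": 0.045,"dz": 0,"yaw": 0},
    {"dx": -0.013,"dy": 0.045,"dz": 0,"yaw": 0},
    {"dx": -0.013,"dy": 0.045,"dz": 0,"yaw": 0},
    {"dx": -0.013,"dy": 0.045,"dz": 0,"yaw": 0},
    {"dx": -0.013,"dy": 0.045,"dz": 0,"yaw": 0},
    {"dx": -0.013,"dy": 0.045,"dz": 0,"yaw": 0},
    {"dx": -0.013,"dy": 0.045,"dz": 0,"yaw": 0},
    {"dx": -0.013,"dy": 0.045,"dz": 0,"yaw": 0},
    {"dx": -0.013,"dy": 0.045,"dz": 0,"yaw": 0},
    {"dx": 0,"dy": 0,"dz": 0,"yaw": 0}
  ]
}}

```text
t: 20.1
eef_pos: [450.8, 169.6, 198.5]
tcp_rot: [-3.141, -0.001, 1.226]
ft_force: [-0.3, -0.6, 0.7]
opening: 0.01
grip_force: 0.0
```

```bash
python3 dark.py;  python3 -c "
from rp import *
c=snap('top','t6.png');a=c['color'][185:245,310:390]
cv2.imwrite('pics/c6.png',cv2.resize(a[...,::-1],(720,540),interpolation=cv2.INTER_CUBIC))
R=w2r(cloud(c)); m=(R[...,2]>86)&(R[...,2]<105)&(abs(R[...,0]-70)<60)&(abs(R[...,1])<120); print('peg',m.sum(),np.median(R[m],axis=0))"
```

```text
rack tcp [397.8 234.8 198.5] [450.8 169.6 198.5] [-180.    -0.    70.2] [-0.25 -0.59  0.68] 20.1
top 117 [[108.7, -24.2, 70.9], [122.2, 14.1, 78.0], [140.7, 28.5, 83.9]]
scene 0 
rack tcp [395.4 232.5 198.3] [452.2 166.5 198.3] [180.   -0.   70.1] [ 0.65 -0.32  0.74] 20.2
peg 20 [ 98.85092436 -22.47371846  92.92388586]
```

View pics/c6.png

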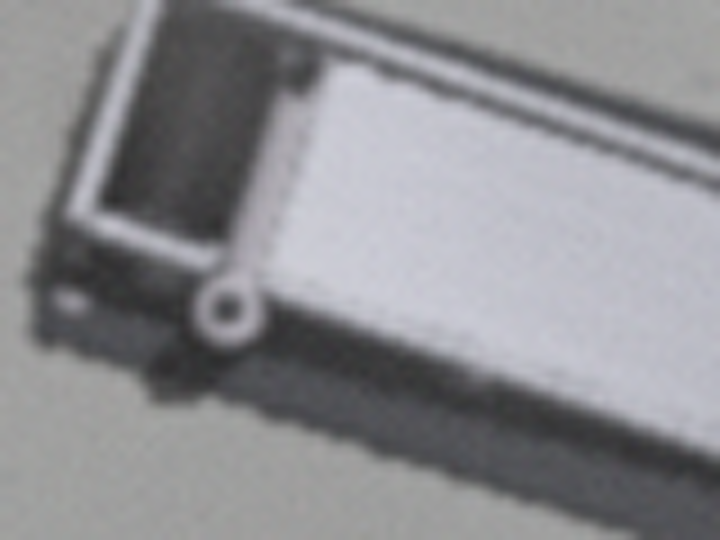

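The keeper lies straight across the gutter, from the pivot at (228,310) to the peg at (297,65). The 10 N reading shows it reached its limit. The roller is parked behind it against the stop (190,120), and the robot is clear.

```bash
python3 -c "
from cell import job_done; print(job_done())"
```

```text
the job is handed in; nothing more can be done
None
```

I pushed the roller up the slope into the cradle against the end stop and turned the keeper fully across behind it. The last picture showed both in place with the robot clear, and I handed the job in at about 20 s; no verdict came back.

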